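# Lever open the chest hatch and hold it

### The arm

A 6-joint arm with a two-finger parallel gripper is mounted at the origin on a cart in front of the work surface, level with it; the furniture and walls round the work are solid. World frame = base frame: x ahead of the robot, y to its left, z up, the work surface at z = 0. Lengths are in mm, angles in degrees, forces in N, time in s.
With the tool pointing down it reaches from about 300 to 850 mm from the base axis. Payload 4.2 kg.
Tool frame: the origin (TCP) lies between the finger pads; the fingertips stand 19 mm ahead of it and the grasp point (between the pads) is the TCP; z points along the fingers, x is the direction in which the jaws open and shut, and the axes are right-handed (so a half turn about z gives the same grasp; the last joint's range is limited). The gripper opens to 91 mm and grips with 3 to 60 N. Pads are 32 mm wide; open, the fingers measure 118 mm over their backs; the gripper's body (76 mm by 178 mm) begins 60 mm behind the grasp point.
Start: joints at [-77.407, 18.312, 89.639, -0, 72.044, -1.146], TCP at [136.569, -558.561, 232.976] pointing down, gripper open.
Joint ranges: [-177.97, 177.97], [-48.28, 115.42], [12.27, 149.76], [-77.06, 257.06], [2.81, 150.46], [-146.56, 146.56]. Speed limits (degrees/s): [147.25, 147.25, 180, 180, 180, 180].

### API

Orientations are given as [roll, pitch, yaw] about the fixed x, y, z axes, in that order (R = Rz(yaw) Ry(pitch) Rx(roll)).
In Python, from workcell import sensors, grab_frame, env gives the robot as it stands.
- The arm moves only by the tool servo_tool, never from a script. Its argument "motion" is one flat list of numbers, 7 for each row, row after row: the shift along the world's x, y, z in mm, then the turn, a rotation vector about the world's x, y, z in rad, then the opening in per cent of the stroke, from 0 (shut) to 100 (fully open). In form: [x, y, z, rx, ry, rz, grip, x, y, z, rx, ry, rz, grip, ...]. A call has 1 to 10 rows; each row shifts and turns the commanded pose from where the row before left it; what a row does not reach is not made up. A row lasts 1/12 s, in which the tool goes at most 41.7 mm and 7.16 degrees, less where a joint would pass 70% of its speed; a pose out of reach is approached as far as the arm can. A call with a gripper value outside its range is refused whole. The fingers move at their own pace and stop on an object; "newtons" is the grip in N (left out, the last holds). Time passes only in rows, so rows that do not move let the fingers close. It gives the time, the measured TCP pose, the force and the opening at its end, in the units of the state.
- sensors.state(): the state, without advancing time (a new reading comes with each control period).
- grab_frame(name): name is "scene" or "side" or "wrist"; returns a dict with "image" (480x640x3 uint8, red, green, blue), "depth" (480x640 float32, mm along the optical axis (not along the pixel's ray), 0 where there is no reading), "fx", "fy", "cx", "cy" (pixels), "dist_coeffs" ([k1, k2, p1, p2, k3] as OpenCV has them; the pictures are not rectified), "extrinsics" (4x4, takes a point from camera to world coordinates); the wrist camera has in their place "T_tool_cam" (4x4, takes a point from camera to tool coordinates, whose origin is the TCP and whose axes are the tool frame's). Camera axes: x right, y up, looking along -z (the intrinsics and any distortion apply to the point x, -y, -z); pixel columns grow to the right and rows downward; lengths in mm; the calibration is good to about 2 mm. A picture is of the moment at which its call begins: read the wrist's pose just before it.
- env.job_done(): hands the job in, once; it reports no verdict.
The state is a dict: "time_s": time; "qpos": joint angles; "qvel": joint speeds; "effort": joint torques, N m; "ee_pos": TCP position; "ee_rot": TCP orientation; "force": force on the tool from outside, world axes, zero at the start; "torque": the same for the moment, N m; "gripper_width": finger opening in mm.
Only numpy, scipy, OpenCV 4.12 (cv2) and the standard library are available. Lean on these libraries where they do the work, as an engineer would, in place of code of your own. Each camera call takes 0.05 s, during which the arm holds its last target.

### The job

Without gripping or lifting anything, gently push the long lever from its padded end towards the chest until it is fully home, and no harder: its shoulder then meets the yoke and its nose lies under the lip of the steel flap. Then press the padded end all the way down so that the nose raises the heavy flap, and finish while still holding it down, so that I can take the tin out of the chest. Do not touch the flap itself, and leave the things standing around the lever where they are.

Things in the scene. Friction and masses are not known exactly. Their poses are not given: they have to be found in the camera images.
- stand: Grey steel stand, fixed to the table: base plate 365 x 96 x 6 mm with a chest at one end (86 mm along x, 120 mm wide, 118 mm high) and a fulcrum yoke before it. Origin on the table under the fulcrum rod; x axis level, along the lever towards the chest; z up. A fixed sieve shaker, 0.7 m tall, fills x 0.47 to 0.85, y -0.31 to 0 m of the table to its right: go round it on the robot's side.
- fulcrum (a point): Middle of the top of the round fulcrum rod, 100 mm above the table. The rod lies across the stand between two yoke cheeks, 26 mm apart inside, reaching from 20 mm before to 6 mm behind it and up to 125 mm above the table. A ledge at the same 100 mm height follows towards the chest and carries the lever's toe.
- stop (a point): Top of the rubber bump stop on the base plate, at x = -160 mm from the stand's origin, 16 mm above the table. The underside of the lever's padded end meets it when fully pressed.
- lever: Loose lever, 0.75 kg, 267 mm long: flat aluminium bar 22 x 8 mm, black rubber pad on the long end towards the robot, cross shoulder 56 mm wide before the yoke, heavy dark steel toe with a 30 mm wide nose at the short end. It rests level by its own weight. Origin on its underside, over the fulcrum rod when fully home (shoulder against the cheeks); x axis towards the nose, z up.
- lever_pad (a point): Middle of the top of the rubber pad (40 mm long, 30 mm wide, 10 mm thick), where the lever is pressed: 155 mm from the lever's origin along -x, 110 mm above the table at rest. Fully pressed, the lever tips about 0.48 rad over the rod and the pad sinks some 75 mm along an arc about the fulcrum; this takes 7 to 14 N once home.
- lever_end (a point): Middle of the end face of the pad (30 mm wide, 10 mm high), where the lever is pushed: 175 mm from the lever's origin along -x, 105 mm above the table. The lever is not pinned: it slides lengthwise between the cheeks (a few newtons) and starts drawn back by 36 to 44 mm, where pressing it would not reach the flap.
- lever_nose (a point): Tip of the lever's short end, 92 mm from its origin along +x, half-way up the 10 mm thick nose. Drawn back it stops short of the flap's lip; fully home it reaches 30 mm past the lip.
- flap: Heavy steel flap (118 x 126 x 8 mm, about 1.6 kg) lying on the chest, hinged at its far edge; it falls shut by itself. Origin: middle of its lower front edge (the lip), at x = 62 mm of the stand and 118 mm above the table when shut, 8 mm above the top of the nose. A bent-up strip 12 mm long stands before it. Lever home and fully pressed tilts the flap about 0.31 rad.
- weight: Metal calibration weight, 35 mm across, 46 mm high, standing loose by the lever. Origin under its centre. A bystander.
- vial: Glass sample vial with dark screw cap, 27 mm across, 70 mm high, standing loose by the lever. Origin under its centre. A bystander.
- tin: Round aluminium tin with lid, 64 mm across, 30 mm high, standing loose by the yoke. Origin under its centre. A bystander.
- crucible: White porcelain crucible with lid, 48 mm across, 48 mm high, standing loose by the yoke. Origin under its centre. A bystander.

How it is judged:
By the outcome, as a careful person would: the job done as asked, in the order asked, and still so for the second after the job is handed in, while the arm keeps its last pose, push and grip.
It also fails if it takes over 46 s, if anything falls off the work surface, if the arm or the gripper's body presses on something with over 40 N, if the wrist force passes 120 N, or if a joint passes its speed limit or range.

## Working session

There is one attempt and no reset: what is moved stays moved. The work goes in short steps, Python scripts to look and compute and a tool call to move; the robot and the scene stay as the last step left them, time stands still between calls to the robot, and variables do not carry over. Pictures are saved under pics/ and viewed, and the job is handed in when it is done.

Besides the shell and the picture viewer there is one more tool, called as name(argument=value, ...) on one line, values as JSON. servo_tool: Moves the arm, as the interface text tells. Its arguments: {"type":"object","properties":{"motion":{"type":"array"},"newtons":{"type":"number"}},"required":["motion"]}

```bash
mkdir -p pics; ls
cat > h.py <<'E'
import numpy as np, cv2
from workcell import sensors, grab_frame, env
def K(f): return np.array([[f["fx"],0,f["cx"]],[0,f["fy"],f["cy"]],[0,0,1.]])
def save(f,n): cv2.imwrite("pics/"+n+".png",cv2.cvtColor(f["image"],cv2.COLOR_RGB2BGR))
def ray(f,uv,T):
    p=cv2.undistortPoints(np.array(uv,float).reshape(-1,1,2),K(f),np.array(f["dist_coeffs"],float)).reshape(-1,2)
    d=np.c_[p[:,0],-p[:,1],-np.ones(len(p))]
    return T[:3,3],d@T[:3,:3].T
def onz(f,uv,z,T):
    o,d=ray(f,uv,T); return o+d*((z-o[2])/d[:,2])[:,None]
def dep(f,uv,T):
    o,d=ray(f,uv,T)
    return np.array([o+dd*f["depth"][int(round(v)),int(round(u))] for dd,(u,v) in zip(d,uv)])
E
python3 - <<'E'
from h import *
print(sensors.state())
for n in["scene","side","wrist"]:
    f=grab_frame(n); save(f,n+"0"); np.save(n+"0.npy",f,allow_pickle=True)
    print(n,f["fx"],f["cx"],f["dist_coeffs"],np.round(f.get("extrinsics",f.get("T_tool_cam")),3))
E
```

```text
pics
{'time_s': 0.0, 'qpos': array([-7.74087480e+01,  1.83514675e+01,  8.97077312e+01, -2.41559223e-03,
        7.20445715e+01, -1.14682261e+00]), 'qvel': array([-0.03697096, -0.02891818, -0.0006545 ,  0.10981978, -0.01092653,
        0.06709127]), 'effort': array([-3.33490880e-04, -4.12462842e+01, -2.31976354e+01,  7.28317956e-02,
        4.57170547e-02, -1.55595626e-04]), 'ee_pos': array([ 136.42628402, -558.0787063 ,  232.11302629]), 'ee_rot': array([ 1.79999781e+02,  1.03795373e-01, -7.62611789e+01]), 'force': array([-0.32820488,  0.42602865,  0.03245991]), 'torque': array([ 0.00939007, -0.02438551,  0.00615869]), 'gripper_width': 91.34581714347411}
scene 620.4566349998285 313.06823093467335 [-0.0606053  0.         0.         0.         0.       ] [[ 8.10000e-01 -4.26000e-01  4.03000e-01  9.32189e+02]
 [ 5.86000e-01  5.89000e-01 -5.56000e-01 -2.62264e+02]
 [-1.00000e-03  6.87000e-01  7.27000e-01  7.15318e+02]
 [ 0.00000e+00  0.00000e+00  0.00000e+00  1.00000e+00]]
side 496.20056883924457 322.3834433409407 [-0.01466161  0.          0.          0.          0.        ] [[-8.43000e-01  1.84000e-01 -5.06000e-01  1.53374e+02]
 [-5.38000e-01 -3.22000e-01  7.79000e-01  8.67516e+02]
 [-2.00000e-02  9.29000e-01  3.70000e-01  4.25017e+02]
 [ 0.00000e+00  0.00000e+00  0.00000e+00  1.00000e+00]]
wrist 392.4032497115211 320.31534005685046 [0.01697246 0.         0.         0.         0.        ] [[ 1.00000e+00 -0.00000e+00 -1.00000e-03  2.51000e-01]
 [-1.00000e-03 -9.55000e-01 -2.96000e-01 -8.48420e+01]
 [-1.00000e-03  2.96000e-01 -9.55000e-01 -1.51431e+02]
 [ 0.00000e+00  0.00000e+00  0.00000e+00  1.00000e+00]]
```

View pics/scene0.png

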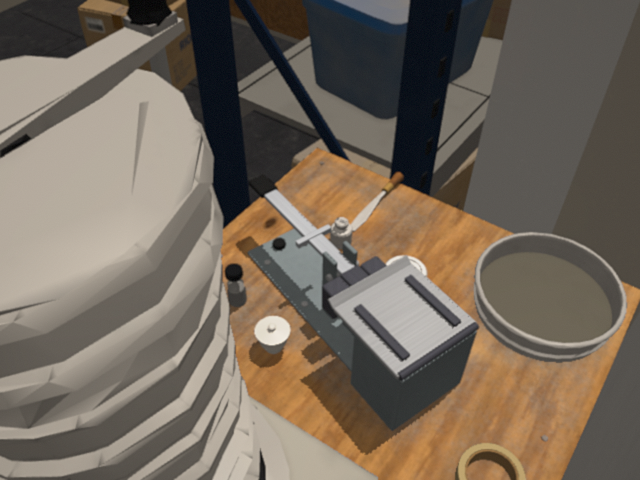

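View pics/side0.png

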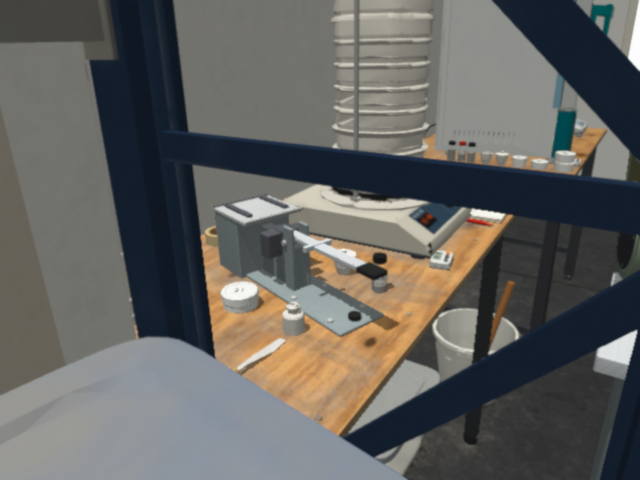

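Run:
```python
from h import *
for n,(x,y,w,h) in {"scene":(220,150,270,200),"side":(200,180,240,180)}.items():
    im=cv2.imread(f"pics/{n}0.png")[y:y+h,x:x+w]; s=800/w if n=="x" else 3
    im=cv2.resize(im,None,fx=s*.98,fy=s*.98,interpolation=cv2.INTER_CUBIC); cv2.imwrite(f"pics/{n}0z.png",im);print(im.shape)
```

```text
(588, 794, 3)
(529, 706, 3)
```

View pics/scene0z.png

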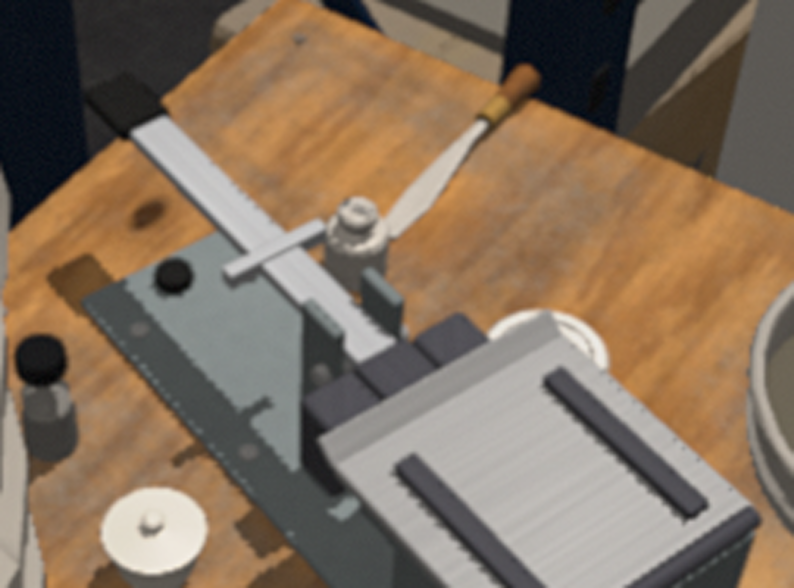

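View pics/side0z.png

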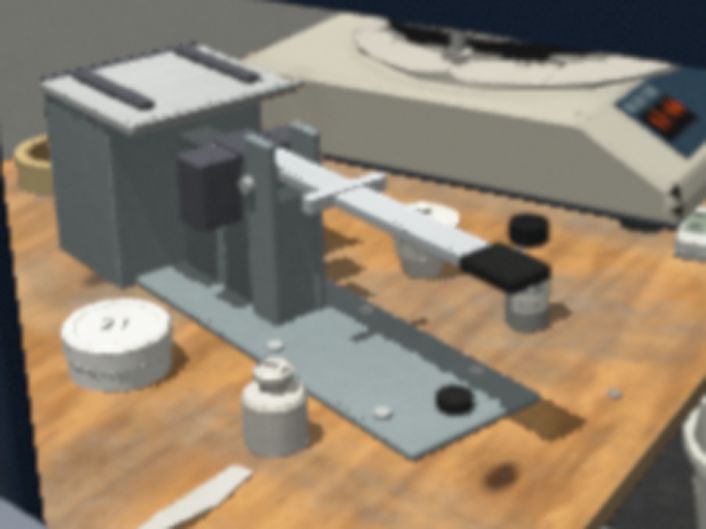

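View pics/wrist0.png

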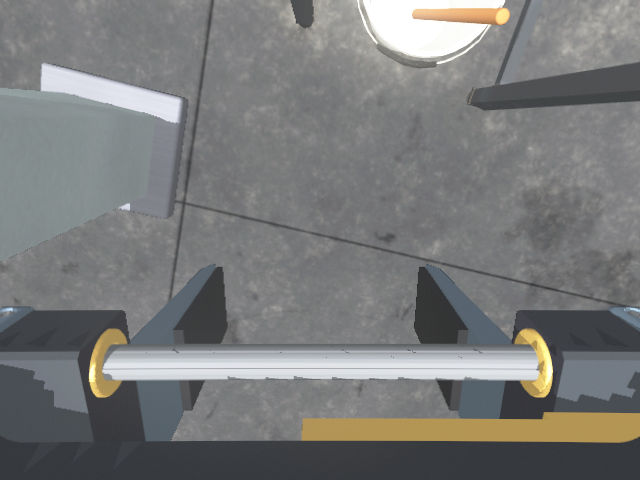

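Run:
```python
from h import *
S=np.load("scene0.npy",allow_pickle=True).item();D=np.load("side0.npy",allow_pickle=True).item()
zs=lambda p:[(p[0]+.5)/2.94+220-.5,(p[1]+.5)/2.94+150-.5]
zd=lambda p:[(p[0]+.5)/2.94+200-.5,(p[1]+.5)/2.94+180-.5]
P={"padtop_bar_R":((126,137),(462,262)),"padtop_bar_L":((165,103),(482,243)),
"padtop_end_1":((87,97),(550,268)),"padc":((125,104),(505,265)),
"shoulderA":((228,270),(384,177)),"shoulderB":((322,224),(308,202)),
"stop":((174,272),(455,396)),"baseR":((85,300),(540,398)),"baseL":((220,235),(413,458)),
"cheekR_near":((308,302),(298,127)),"cheekL":((370,270),(250,135)),
"weighttop":((357,210),(277,370)),"vialtop":((42,352),(529,222)),"cruc":((152,520),(430,210)),"tin":((548,350),(118,318))}
for n,(a,b) in P.items():
    a=zs(a);b=zd(b)
    o1,d1=ray(S,[a],S["extrinsics"]);o2,d2=ray(D,[b],D["extrinsics"])
    d1=d1[0];d2=d2[0]
    t=np.linalg.lstsq(np.c_[d1,-d2],o2-o1,rcond=None)[0]
    p,q=o1+t[0]*d1,o2+t[1]*d2
    print(n,((p+q)/2).round(1),"gap",np.linalg.norm(p-q).round(1),"dep",dep(S,[a],S["extrinsics"])[0].round(0),dep(D,[b],D["extrinsics"])[0].round(0))
```

```text
padtop_bar_R [476.9 255.7 100.4] gap 20.0 dep [471. 248. 105.] [475. 279. 109.]
padtop_bar_L [473.9 269.4 114.8] gap 8.6 dep [474. 276. 110.] [477. 254. 109.]
padtop_end_1 [436.  259.  106.2] gap 0.3 dep [437. 258. 108.] [434. 263. 108.]
padc [456.4 266.4 106.3] gap 1.8 dep [459. 263. 110.] [452. 277. 111.]
shoulderA [570.1 200.9 108.5] gap 0.1 dep [570. 201. 108.] [567. 206. 111.]
shoulderB [587.9 252.1 107.8] gap 0.7 dep [588. 251. 109.] [587. 255. 109.]
stop [491.5 255.3  13.8] gap 1.0 dep [493. 253.  17.] [490. 259.  16.]
baseR [458.6 218.3   3.5] gap 0.5 dep [460. 217.   6.] [457. 221.   5.]
baseL [488.4 302.7   1.5] gap 4.4 dep [489. 298.   6.] [487. 309.   5.]
cheekR_near [626.8 194.9 127.6] gap 12.1 dep [622. 192. 127.] [635. 194. 126.]
cheekL [639.1 225.9 129.8] gap 12.6 dep [631. 226. 124.] [650. 222. 127.]
weighttop [560.5 325.3  44.2] gap 0.1 dep [560. 326.  43.] [557. 330.  48.]
vialtop [507.6 136.2  69.1] gap 0.0 dep [508. 136.  70.] [505. 141.  72.]
cruc [597.6 102.6  45. ] gap 2.7 dep [601. 101.  48.] [599.  98.  43.]
tin [688.3 307.3  33.4] gap 0.2 dep [721. 231. 125.] [692. 304.  31.]
```

```bash
cat >> h.py <<'E'
def cloud(f,T,roi):
    x,y,w,h=roi; u,v=np.meshgrid(np.arange(x,x+w),np.arange(y,y+h)); uv=np.c_[u.ravel(),v.ravel()]
    o,d=ray(f,uv,T); z=f["depth"][uv[:,1],uv[:,0]]; P=o+d*z[:,None]; k=z>0
    return P[k],f["image"][uv[:,1],uv[:,0]][k]
E
python3 - <<'E'
from h import *
for n,roi in{"scene":(220,150,270,260),"side":(200,170,240,190)}.items():
    f=np.load(n+"0.npy",allow_pickle=True).item()
    P,C=cloud(f,f["extrinsics"],roi); C=C.astype(int)
    k=(P[:,2]>103)&(P[:,2]<115)&(P[:,0]<600)&(P[:,0]>420)&(P[:,1]<300)&(P[:,1]>180)
    L=P[k];c=C[k].max(1)
    pad=L[c<60]; bar=L[(c>100)]
    print(n,len(pad),len(bar),"z",np.median(pad[:,2]),np.median(bar[:,2]))
    for nm,Q in(("pad",pad),("bar",bar),("all",L)):
        r=cv2.minAreaRect(Q[:,:2].astype(np.float32)); print(nm,np.round(r[0],1),np.round(r[1],1),round(r[2],2))
    b=bar[(bar[:,0]<555)]
    v=cv2.fitLine(b[:,:2].astype(np.float32),cv2.DIST_HUBER,0,.01,.01).ravel(); print("barline",v,np.degrees(np.arctan2(v[1],v[0])))
    # base plate
    k=(P[:,2]>3.5)&(P[:,2]<9)&(abs(C[:,0]-C[:,2])<25)&(P[:,0]<640)&(P[:,0]>430)&(P[:,1]<320)&(P[:,1]>150)
    r=cv2.minAreaRect(P[k][:,:2].astype(np.float32)); print("base",k.sum(),r)
    # flap top
    k=(P[:,2]>121)&(P[:,2]<132)&(P[:,0]>650)
    F=P[k]; print("flap",len(F),cv2.minAreaRect(F[:,:2].astype(np.float32)))
    k=(P[:,2]>10)&(P[:,2]<19)&(C.max(1)<45)&(P[:,0]<520); print("stop",P[k].mean(0),k.sum())
    k=(P[:,2]>122)&(P[:,2]<128)&(P[:,0]<650)&(P[:,0]>600); Q=P[k]; print("cheeks",k.sum(),Q.mean(0),cv2.minAreaRect(Q[:,:2].astype(np.float32)))
E
```

```text
scene 362 1190 z 109.28876811253775 107.74996456299431
pad [456.1 266.7] [30.5 41.3] 71.18
bar [533.4 235.7] [ 55.5 141.8] 77.33
all [518.2 239.6] [ 55.8 173.6] 76.71
barline [ 9.3461156e-01 -3.5567006e-01  5.1587756e+02  2.4585289e+02] -20.834518
base 3781 ((568.1033325195312, 245.76683044433594), (129.13619995117188, 191.1866912841797), 71.53663635253906)
flap 9555 ((756.1453857421875, 301.43048095703125), (415.1195983886719, 187.40342712402344), 82.03704071044922)
stop [493.45852632 251.8188165   15.12618601] 93
cheeks 152 [635.21495912 204.49792891 124.40422089] ((636.4664916992188, 206.01239013671875), (40.08243179321289, 25.609933853149414), 71.46990203857422)
side 288 706 z 110.31046948695263 108.85490946885622
pad [454.1 273.1] [27.5 37.5] 71.44
bar [516.7 242. ] [ 56.2 172.5] 78.24
all [517.1 244.2] [ 56.4 173.5] 76.18
barline [ 9.5399660e-01 -2.9981738e-01  5.1396191e+02  2.5426634e+02] -17.446634
base 2624 ((554.4193115234375, 209.9208526611328), (147.76339721679688, 193.8531036376953), 71.44860076904297)
flap 1478 ((829.6412353515625, 106.82763671875), (284.42425537109375, 361.5315246582031), 89.27584075927734)
stop [488.86785544 229.67127306  15.71622241] 72
cheeks 81 [634.39055493 202.46591456 124.97693988] ((633.5333862304688, 98.11788940429688), (269.59228515625, 31.49261474609375), 89.80036163330078)
```

Run:
```python
from h import *
M={}
for n in("scene","side"):
    f=np.load(n+"0.npy",allow_pickle=True).item()
    P,C=cloud(f,f["extrinsics"],(0,0,640,480))
    k=(P[:,2]>40)&(P[:,2]<900)&(P[:,0]>-100)&(P[:,0]<900)&(P[:,1]>-700)&(P[:,1]<900)
    for p in P[k]:
        c=(int(p[0]//50),int(p[1]//50)); M[c]=max(M.get(c,0),p[2])
ys=range(-14,18)
print("y\\x  "+" ".join("%4d"%(i*50) for i in range(-2,18)))
for j in reversed(ys): print("%5d "%(j*50)+" ".join("%4d"%M.get((i,j),0) for i in range(-2,18)))
```

```text
y\x  -100  -50    0   50  100  150  200  250  300  350  400  450  500  550  600  650  700  750  800  850
  850    0    0    0    0    0    0    0    0    0    0    0  188  188    0    0    0    0    0    0    0
  800    0    0    0    0    0    0    0    0    0    0    0  197    0    0    0    0    0    0    0    0
  750    0    0    0    0    0    0    0    0  204  205  211  211    0    0    0    0    0    0    0    0
  700    0    0    0    0    0    0  161  212  212  208  211  211    0    0    0    0    0    0    0    0
  650    0    0    0    0    0    0  211  211  212  212  211  211    0  458    0  253    0    0    0    0
  600    0    0    0    0    0    0    0    0    0  209  209  207    0  460    0  430    0    0    0    0
  550    0    0    0  184  347  443  445  348  347  347  347  347  461  461    0  431    0    0    0    0
  500    0    0    0  205  348  443  445  347  348  348  348  348  463  465    0  430  380  395  406  359
  450    0    0    0    0    0    0    0    0    0    0    0    0    0    0    0    0    0   51   52   52
  400    0    0    0    0    0    0    0 
[... 1696 characters left out ...]
   0    0    0    0    0    0    0    0    0    0    0    0    0
 -450    0    0    0    0    0    0    0    0    0    0    0    0    0    0    0    0    0    0    0    0
 -500    0    0    0    0    0    0    0    0    0    0    0    0    0    0    0    0    0    0    0    0
 -550    0    0    0    0    0    0    0    0    0    0    0    0    0    0    0    0    0    0    0    0
 -600    0    0    0    0    0    0    0    0    0    0    0    0    0    0    0    0    0    0    0    0
 -650    0    0    0    0    0    0    0    0    0    0    0    0    0    0    0    0    0    0    0    0
 -700    0    0    0    0    0    0    0    0    0    0    0    0    0    0    0    0    0    0    0    0
```

servo_tool(motion=[-7.6,31,6,0,0,0,0,-7.6,31,6,0,0,0,0,-7.6,31,6,0,0,0,0,-7.6,31,6,0,0,0,0,-7.6,31,6,0,0,0,0,-7.6,31,6,0,0,0,0,-7.6,31,6,0,0,0,0], newtons=20)

```text
time_s: 0.73
ee_pos: [82.9, -339.7, 274.9]
ee_rot: [180.0, 0.0, -76.3]
force: [-0.2, -0.1, 0.4]
gripper_width: 47.5
```

Run:
```python
from h import *
p=sensors.state();x,y=p["ee_pos"][:2];print(p["time_s"],p["ee_pos"],p["ee_rot"],p["gripper_width"],p["force"])
a0=np.arctan2(y,x);a=np.linspace(a0,np.radians(35),21);r=np.linspace(np.hypot(x,y),350,21)
print(np.round(np.diff(np.c_[r*np.cos(a),r*np.sin(a)],axis=0),1).tolist())
```

```text
0.7333 [  82.94161084 -339.73035643  274.87185233] [ 1.79998258e+02  3.52088761e-02 -7.62558322e+01] 47.471476415320815 [-0.21004335 -0.07631802  0.35257337]
[[32.6, 9.6], [31.5, 12.7], [30.1, 15.7], [28.4, 18.6], [26.5, 21.2], [24.3, 23.7], [21.9, 26.0], [19.3, 28.0], [16.5, 29.7], [13.5, 31.2], [10.4, 32.3], [7.2, 33.2], [4.0, 33.7], [0.7, 34.0], [-2.6, 33.9], [-5.9, 33.5], [-9.1, 32.7], [-12.2, 31.7], [-15.2, 30.4], [-18.1, 28.8]]
```

servo_tool(motion=[32.6,9.6,0,0,0,0.05,0,31.5,12.7,0,0,0,0.05,0,30,15.7,0,0,0,0.05,0,28.4,18.6,0,0,0,0.05,0,26.5,21.2,0,0,0,0.05,0,24.3,23.7,0,0,0,0.05,0,21.9,26,0,0,0,0.05,0,19.3,28,0,0,0,0.05,0,16.5,29.7,0,0,0,0.05,0,13.5,31.2,0,0,0,0.05,0])

```text
time_s: 1.57
ee_pos: [328.7, -123.7, 274.9]
ee_rot: [-180.0, -0.0, -47.5]
force: [0.9, -0.4, 0.1]
gripper_width: 0.5
```

servo_tool(motion=[10.4,32.3,0,0,0,0.05,0,7.2,33.2,0,0,0,0.05,0,4,33.7,0,0,0,0.05,0,0.7,34,0,0,0,0.05,0,-2.6,33.9,0,0,0,0.05,0,-5.9,33.5,0,0,0,0.05,0,-9.1,32.7,0,0,0,0.05,0,-12.2,31.7,0,0,0,0.05,0,-15.2,30.4,0,0,0,0.05,0,-18,28.8,0,0,0,0.05,0])

```text
time_s: 2.4
ee_pos: [286.4, 200.5, 274.9]
ee_rot: [-180.0, -0.0, -18.8]
force: [0.7, 0.9, -0.3]
gripper_width: 0.2
```

servo_tool(motion=[27,20,0,0,0,0,0,27,20,0,0,0,0,0,27,20,0,0,0,0,0,27,20,0,0,0,0,0,0,0,0,0,0,0,0,0,0,0,0,0,0,0])

```text
time_s: 2.9
ee_pos: [395.6, 279.5, 273.9]
ee_rot: [179.9, 0.1, -18.9]
force: [-0.2, -0.0, -0.6]
gripper_width: 0.3
```

Run:
```python
from h import *
s=sensors.state();f=grab_frame("wrist");save(f,"w1");np.save("w1.npy",(s,f),allow_pickle=True)
print(s["ee_pos"],s["ee_rot"],s["force"])
```

```text
[395.61797355 279.51535058 273.88482223] [ 1.79882487e+02  8.19353261e-02 -1.89460351e+01] [-0.23272263 -0.00677769 -0.55160895]
```

View pics/w1.png

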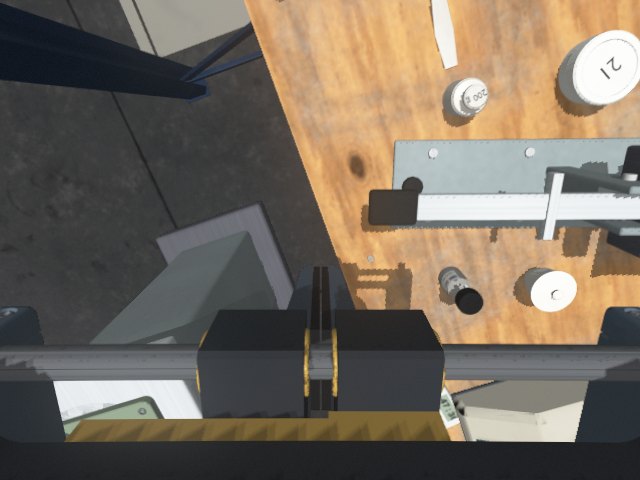

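```bash
cat >> h.py <<'E'
from scipy.spatial.transform import Rotation as R
def Tw(s,f):
    T=np.eye(4);T[:3,:3]=R.from_euler("xyz",s["ee_rot"],degrees=True).as_matrix();T[:3,3]=s["ee_pos"]
    return T@np.array(f["T_tool_cam"])
O=np.array([643.1,203.8]);th=np.radians(-18.5);A=np.array([np.cos(th),np.sin(th)]);N=np.array([-A[1],A[0]])
def sn(p): d=np.atleast_2d(p)[:,:2]-O; return np.c_[d@A,d@N]
E
python3 - <<'E'
from h import *
s,f=np.load("w1.npy",allow_pickle=True);T=Tw(s,f)
P,C=cloud(f,T,(300,100,340,160));C=C.astype(int)
k=(P[:,2]>103)&(P[:,2]<115); L=P[k];c=C[k].max(1)
pad=L[(c<70)&(L[:,0]<500)];bar=L[(c>120)]
for nm,Q in(("pad",pad),("bar",bar)):
    print(nm,len(Q),np.median(Q[:,2]),cv2.minAreaRect(Q[:,:2].astype(np.float32)),"sn",sn(Q).min(0),sn(Q).max(0))
b=bar[(bar[:,0]<550)];v=cv2.fitLine(b[:,:2].astype(np.float32),cv2.DIST_HUBER,0,.01,.01).ravel();print(v,np.degrees(np.arctan2(v[1],v[0])),sn(v[2:]))
k=(P[:,2]>3.5)&(P[:,2]<9)&(abs(C[:,0]-C[:,2])<25)
print("base",cv2.minAreaRect(P[k][:,:2].astype(np.float32)),sn(P[k]).min(0),sn(P[k]).max(0))
k=(P[:,2]>122)&(P[:,2]<128)&(P[:,0]>580);print("cheek",k.sum(),sn(P[k]).min(0),sn(P[k]).max(0)) if k.any() else 0
k=(P[:,2]>12)&(P[:,2]<19)&(C.max(1)<60)&(P[:,0]<520);print("stop",sn(P[k]).mean(0),k.sum())
# pad corners by contour ray at z=110
m=((f["image"].max(2)<70)).astype(np.uint8)
print(sn(s["ee_pos"]))
# two-view check of pad height: triangulate pad centre scene vs wrist
Sf=np.load("scene0.npy",allow_pickle=True).item()
for uvw,uvs,nm in (((393,206),((125.5)/2.94+219.5,(104.5)/2.94+149.5),"pad"),):
    o1,d1=ray(Sf,[uvs],Sf["extrinsics"]);o2,d2=ray(f,[uvw],T);t=np.linalg.lstsq(np.c_[d1[0],-d2[0]],o2-o1,rcond=None)[0]
    print(o1+t[0]*d1[0],o2+t[1]*d2[0])
E
```

```text
pad 1429 109.20397812981179 ((455.9093933105469, 269.32086181640625), (29.41373634338379, 38.724571228027344), 71.1277847290039) sn [-217.67011551  -12.03637967] [-178.87916544   17.33889215]
bar 6305 107.73064558097587 ((544.3159790039062, 235.897705078125), (56.641868591308594, 216.65419006347656), 76.88131713867188) sn [-214.36966402  -25.67521394] [ 5.64239257 30.68393058]
[ 9.3611699e-01 -3.5168871e-01  5.1266211e+02  2.5027998e+02] -20.59064 [[-138.44565242    2.6895178 ]]
base ((597.736083984375, 241.33187866210938), (133.77503967285156, 251.17332458496094), 71.05023956298828) [-180.42221046  -46.35970674] [70.83423427 88.7029782 ]
cheek 269 [-21.78508048 -17.32417715] [-5.71907479 22.43709083]
stop [-168.74644131    6.8407796 ] 11
[[-258.71789322   -6.72454135]]
[454.41604567 267.27373217 104.88553269] [456.8577191  269.15590424 104.60723142]
```

servo_tool(motion=[3,8.7,-27,0,0,0,0,0,0,-35,0,0,0,0,0,0,-35,0,0,0,0,0,0,-35,0,0,0,0,0,0,-35,0,0,0,0,0,0,0,0,0,0,0,0,0,0,0,0,0,0,0,0,0,0,0,0,0])

```text
time_s: 3.62
ee_pos: [398.8, 288.1, 110.0]
ee_rot: [-179.9, -0.1, -19.0]
force: [0.3, 0.3, 0.4]
gripper_width: -0.1
```

```bash
sed -i 's/^O=.*/O=np.array([643.4,204.6]);th=np.radians(-18.85);A=np.array([np.cos(th),np.sin(th)]);N=np.array([-A[1],A[0]])/' h.py
python3 - <<'E'
from h import *
s=sensors.state();print(s["ee_pos"],s["ee_rot"],s["force"],sn(s["ee_pos"]),s["qpos"])
for n in("wrist","side","scene"):
    f=grab_frame(n);save(f,n+"2");np.save(n+"2.npy",f,allow_pickle=True)
im=cv2.imread("pics/side2.png")[180:380,200:460];cv2.imwrite("pics/side2z.png",cv2.resize(im,None,fx=3,fy=3,interpolation=2))
E
```

```text
[398.84620412 288.07029885 110.01653591] [-1.79857504e+02 -1.09978747e-01 -1.89779098e+01] [0.2955139  0.29751701 0.44690536] [[-2.58406365e+02 -1.97044725e-02]] [ 3.45019927e+01  1.75878061e+01  1.10626778e+02 -4.57255146e-03
  5.16054499e+01  5.34825999e+01]
```

View pics/side2z.png

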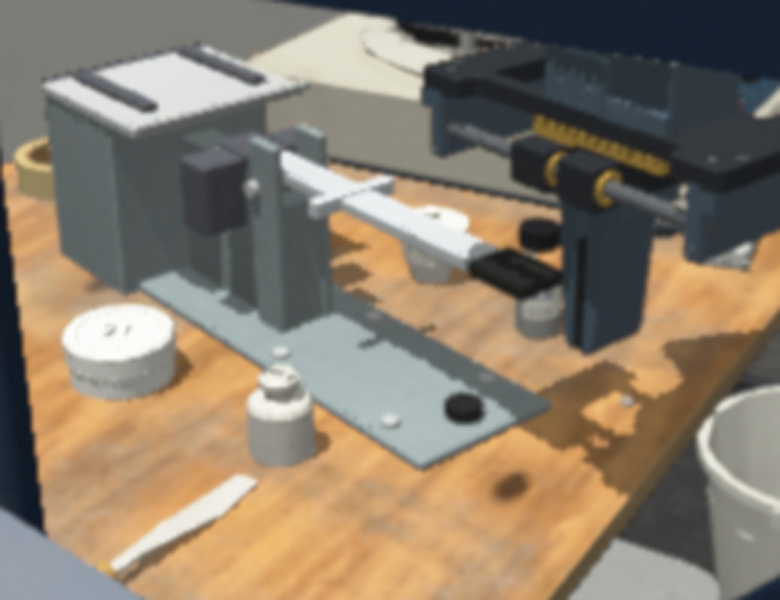

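View pics/wrist2.png

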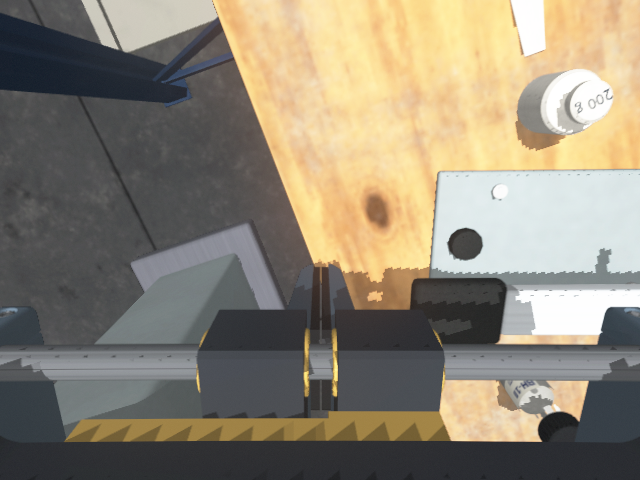

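View pics/scene2.png

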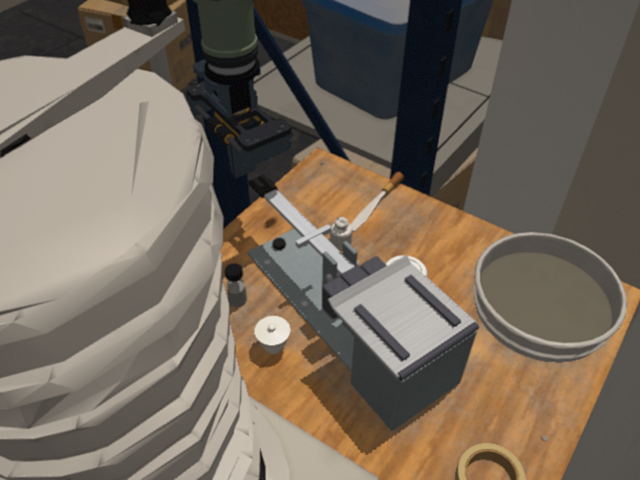

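servo_tool(motion=[4.7,-1.6,0,0,0,0,0,4.7,-1.6,0,0,0,0,0,4.7,-1.6,0,0,0,0,0,4.7,-1.6,0,0,0,0,0,1.9,-0.65,0,0,0,0,0,0,0,0,0,0,0,0])

```text
time_s: 4.27
ee_pos: [419.5, 280.5, 107.9]
ee_rot: [-180.0, -0.0, -19.0]
force: [-0.4, -0.5, -0.4]
gripper_width: 0.6
```

servo_tool(motion=[1.9,-0.65,0,0,0,0,0,1.9,-0.65,0,0,0,0,0])

```text
time_s: 4.43
ee_pos: [422.6, 279.3, 107.8]
ee_rot: [180.0, 0.0, -19.0]
force: [0.6, 0.2, 0.1]
gripper_width: 0.7
```

servo_tool(motion=[1.9,-0.65,0,0,0,0,0,1.9,-0.65,0,0,0,0,0])

```text
time_s: 4.6
ee_pos: [426.5, 278.1, 108.0]
ee_rot: [180.0, 0.0, -19.0]
force: [-1.7, 0.5, -0.1]
gripper_width: 0.6
```

servo_tool(motion=[1.9,-0.65,0,0,0,0,0,1.9,-0.65,0,0,0,0,0])

```text
time_s: 4.77
ee_pos: [428.4, 276.7, 107.5]
ee_rot: [179.9, 0.2, -19.0]
force: [-5.5, 2.9, 0.9]
gripper_width: 0.7
```

servo_tool(motion=[1.9,-0.65,0,0,0,0,0,1.9,-0.65,0,0,0,0,0])

```text
time_s: 4.93
ee_pos: [432.1, 275.4, 107.5]
ee_rot: [179.9, 0.2, -19.0]
force: [-6.0, 1.9, 0.9]
gripper_width: 0.6
```

servo_tool(motion=[1.9,-0.65,0,0,0,0,0,1.9,-0.65,0,0,0,0,0])

```text
time_s: 5.1
ee_pos: [435.8, 274.1, 107.5]
ee_rot: [179.9, 0.2, -19.0]
force: [-5.1, 1.9, 1.1]
gripper_width: 0.0
```

servo_tool(motion=[1.9,-0.65,0,0,0,0,0,1.9,-0.65,0,0,0,0,0])

```text
time_s: 5.27
ee_pos: [439.6, 272.8, 107.5]
ee_rot: [179.9, 0.2, -19.0]
force: [-5.4, 1.5, 1.2]
gripper_width: 0.0
```

servo_tool(motion=[1.9,-0.65,0,0,0,0,0,1.9,-0.65,0,0,0,0,0])

```text
time_s: 5.43
ee_pos: [443.4, 271.6, 107.5]
ee_rot: [179.9, 0.3, -19.0]
force: [-5.3, 2.0, 1.6]
gripper_width: 0.6
```

servo_tool(motion=[1.9,-0.65,0,0,0,0,0,1.9,-0.65,0,0,0,0,0,1.9,-0.65,0,0,0,0,0,1.9,-0.65,0,0,0,0,0])

```text
time_s: 5.77
ee_pos: [450.9, 269.0, 107.5]
ee_rot: [179.9, 0.3, -19.0]
force: [-6.7, 2.6, 1.6]
gripper_width: 0.8
```

servo_tool(motion=[1.9,-0.65,0,0,0,0,0,1.9,-0.65,0,0,0,0,0])

```text
time_s: 5.93
ee_pos: [454.7, 267.7, 107.5]
ee_rot: [179.9, 0.3, -19.0]
force: [-5.8, 1.9, 1.6]
gripper_width: 0.6
```

servo_tool(motion=[0.95,-0.32,0,0,0,0,0])

```text
time_s: 6.02
ee_pos: [455.8, 267.4, 107.6]
ee_rot: [179.9, 0.3, -19.0]
force: [-5.5, 2.0, 1.5]
gripper_width: 0.2
```

servo_tool(motion=[0.95,-0.32,0,0,0,0,0])

```text
time_s: 6.1
ee_pos: [456.6, 267.1, 107.5]
ee_rot: [179.9, 0.3, -19.0]
force: [-6.0, 2.6, 2.0]
gripper_width: 0.5
```

servo_tool(motion=[0.95,-0.32,0,0,0,0,0])

```text
time_s: 6.18
ee_pos: [457.5, 266.8, 107.5]
ee_rot: [179.9, 0.3, -19.0]
force: [-5.6, 1.4, 1.5]
gripper_width: 0.5
```

servo_tool(motion=[0.95,-0.32,0,0,0,0,0])

```text
time_s: 6.27
ee_pos: [458.4, 266.5, 107.5]
ee_rot: [179.9, 0.3, -19.0]
force: [-5.2, 2.5, 1.3]
gripper_width: 0.2
```

servo_tool(motion=[0.95,-0.32,0,0,0,0,0,0.95,-0.32,0,0,0,0,0])

```text
time_s: 6.43
ee_pos: [460.3, 265.8, 107.6]
ee_rot: [179.9, 0.3, -19.0]
force: [-6.1, 2.2, 2.0]
gripper_width: 0.4
```

servo_tool(motion=[0.95,-0.32,0,0,0,0,0])

```text
time_s: 6.52
ee_pos: [461.2, 265.5, 107.6]
ee_rot: [179.9, 0.3, -19.0]
force: [-6.7, 1.6, 2.9]
gripper_width: 0.4
```

servo_tool(motion=[0.95,-0.32,0,0,0,0,0])

```text
time_s: 6.6
ee_pos: [462.1, 265.2, 107.6]
ee_rot: [179.9, 0.3, -19.0]
force: [-6.4, 2.2, 0.9]
gripper_width: 0.4
```

servo_tool(motion=[0.76,-0.26,0,0,0,0,0])

```text
time_s: 6.68
ee_pos: [462.9, 265.0, 107.6]
ee_rot: [179.9, 0.3, -19.0]
force: [-6.0, 2.5, 2.6]
gripper_width: 0.3
```

servo_tool(motion=[0.76,-0.26,0,0,0,0,0])

```text
time_s: 6.77
ee_pos: [463.7, 264.7, 107.6]
ee_rot: [179.9, 0.3, -19.0]
force: [-6.0, 3.1, 3.3]
gripper_width: 0.1
```

Run:
```python
from h import *
s=sensors.state();print(s["ee_pos"],s["force"],sn(s["ee_pos"]))
f=grab_frame("side");save(f,"side3")
im=cv2.imread("pics/side3.png")[200:300,240:400];cv2.imwrite("pics/side3z.png",cv2.resize(im,None,fx=5,fy=5,interpolation=2))
f=grab_frame("scene");save(f,"scene3")
im=cv2.imread("pics/scene3.png")[160:300,220:380];cv2.imwrite("pics/scene3z.png",cv2.resize(im,None,fx=4,fy=4,interpolation=2))
np.save("scene3.npy",f,allow_pickle=True)
P,C=cloud(f,f["extrinsics"],(220,150,200,150));C=C.astype(int)
k=(P[:,2]>103)&(P[:,2]<113)&(C.max(1)>100);q=sn(P[k]);k2=abs(q[:,1])>15;print("shoulder",q[k2].min(0),q[k2].max(0))
k=(P[:,2]>121)&(P[:,2]<128);q=sn(P[k]);q=q[(q[:,0]<15)];print("cheeks",q.min(0),q.max(0))
```

```text
[463.66369496 264.71683989 107.59258671] [-6.02451883  3.12814215  3.34257812] [[-189.51987897   -1.17867102]]
shoulder [-31.77346489 -29.69875004] [ 6.16476599 20.72367485]
cheeks [-199.74762543  -21.49294591] [ 6.25095486 19.68089016]
```

View pics/scene3z.png

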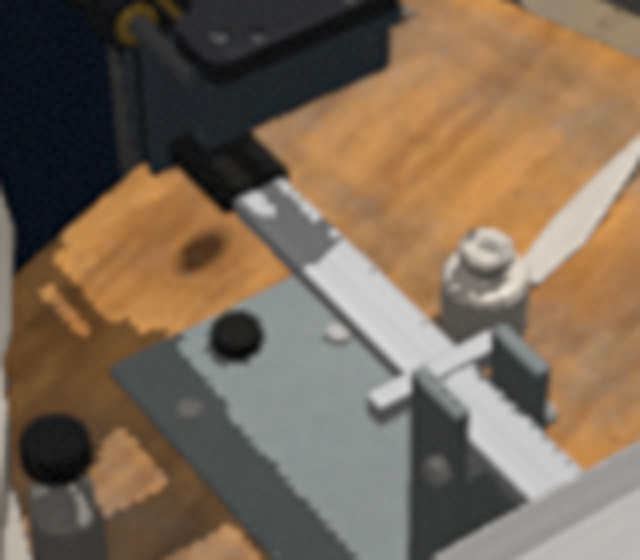

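View pics/side3z.png

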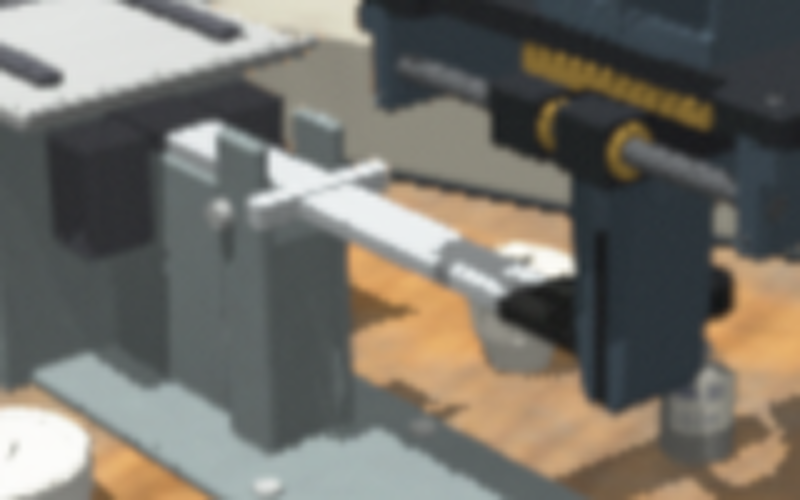

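servo_tool(motion=[0.76,-0.26,0,0,0,0,0])

```text
time_s: 6.95
ee_pos: [464.3, 264.4, 107.6]
ee_rot: [179.9, 0.3, -19.0]
force: [-7.2, 1.4, 1.1]
gripper_width: 0.8
```

servo_tool(motion=[0.57,-0.19,0,0,0,0,0])

```text
time_s: 7.03
ee_pos: [465.0, 264.3, 107.6]
ee_rot: [179.9, 0.3, -19.0]
force: [-6.2, 1.1, 1.7]
gripper_width: 0.3
```

servo_tool(motion=[0.57,-0.19,0,0,0,0,0])

```text
time_s: 7.12
ee_pos: [465.5, 264.1, 107.6]
ee_rot: [179.9, 0.3, -19.0]
force: [-6.5, 2.9, 3.4]
gripper_width: 0.2
```

servo_tool(motion=[0.57,-0.19,0,0,0,0,0])

```text
time_s: 7.2
ee_pos: [466.1, 263.9, 107.6]
ee_rot: [179.9, 0.3, -19.0]
force: [-6.2, 2.7, 2.2]
gripper_width: 0.4
```

servo_tool(motion=[0.57,-0.19,0,0,0,0,0])

```text
time_s: 7.28
ee_pos: [466.6, 263.7, 107.6]
ee_rot: [179.9, 0.3, -19.0]
force: [-6.1, 2.3, 2.8]
gripper_width: 0.7
```

servo_tool(motion=[0.57,-0.19,0,0,0,0,0])

```text
time_s: 7.37
ee_pos: [466.8, 263.5, 107.5]
ee_rot: [179.9, 0.3, -19.0]
force: [-7.6, 3.8, 1.9]
gripper_width: 0.5
```

servo_tool(motion=[0.57,-0.19,0,0,0,0,0])

```text
time_s: 7.45
ee_pos: [466.8, 263.4, 107.4]
ee_rot: [179.9, 0.4, -19.0]
force: [-10.5, 3.9, 3.6]
gripper_width: 0.6
```

servo_tool(motion=[0.57,-0.19,0,0,0,0,0])

```text
time_s: 7.53
ee_pos: [466.8, 263.3, 107.4]
ee_rot: [179.8, 0.5, -19.0]
force: [-11.4, 4.9, 4.2]
gripper_width: 0.3
```

servo_tool(motion=[-3.8,1.3,0,0,0,0,0,-10,3.4,0,0,0,0,0,0,0,25,0,0,0,0,0,0,30,0,0,0,0,0,0,0,0,0,0,0])

```text
time_s: 7.95
ee_pos: [459.6, 269.5, 168.1]
ee_rot: [-179.5, -0.4, -18.9]
force: [1.0, 0.9, 0.3]
gripper_width: 0.6
```

Run:
```python
from h import *
s=sensors.state();f=grab_frame("wrist");save(f,"w4");T=Tw(s,f)
print(s["ee_pos"],s["force"],sn(s["ee_pos"]))
P,C=cloud(f,T,(300,100,340,230));C=C.astype(int)
k=(P[:,2]>103)&(P[:,2]<114); L=P[k];c=C[k].max(1)
pad=L[(c<70)&(sn(L)[:,0]<-120)];q=sn(pad);print("pad",len(pad),np.percentile(q,[1,99],axis=0),np.median(pad[:,2]))
f=grab_frame("scene");save(f,"scene4")
P,C=cloud(f,f["extrinsics"],(220,150,270,260));C=C.astype(int)
k=(P[:,2]>103)&(P[:,2]<114)&(P[:,0]<600); L=P[k];c=C[k].max(1)
q=sn(L[(c<60)]);q=q[(q[:,0]>-190)&(q[:,0]<-100)&(abs(q[:,1])<25)];print("scene pad",len(q),np.percentile(q,[1,99],axis=0))
im=cv2.imread("pics/scene4.png")[160:300,220:380];cv2.imwrite("pics/scene4z.png",cv2.resize(im,None,fx=4,fy=4,interpolation=2))
```

```text
[459.58974609 269.53602032 168.11710334] [0.98241865 0.85987382 0.26417174] [[-194.93236957    2.06578655]]
pad 3310 [[-174.75365164  -13.7682921 ]
 [-136.41496842   14.4963897 ]] 109.52612167340733
scene pad 344 [[-171.31800152  -17.48553547]
 [-135.34937131    8.78061894]]
```

View pics/w4.png

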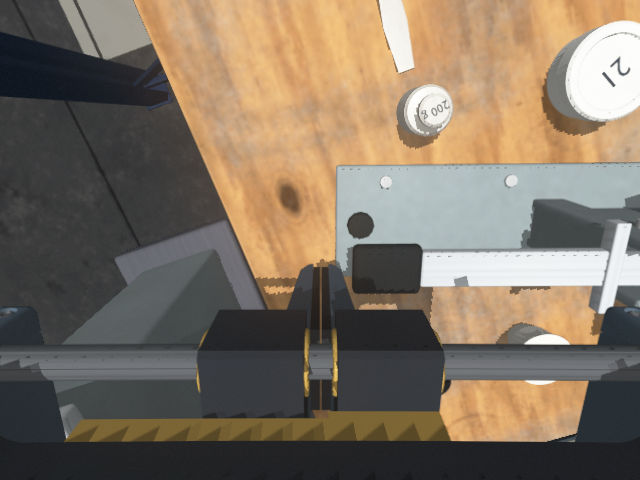

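View pics/scene4z.png

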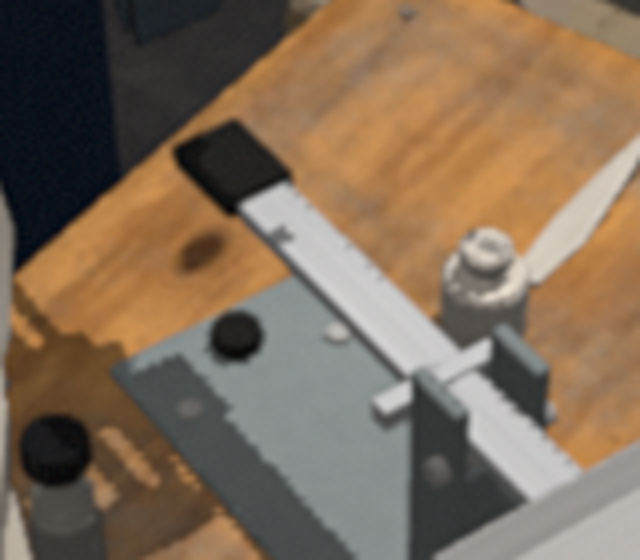

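servo_tool(motion=[0,0,0,0,0,0,0,0,0,0,0,0,0,0])

```text
time_s: 8.22
ee_pos: [456.2, 267.3, 161.9]
ee_rot: [179.9, 0.1, -19.0]
force: [-0.2, 0.0, -0.2]
gripper_width: 0.1
```

Run:
```python
from h import *
s=sensors.state();print(s["ee_pos"],s["ee_rot"],s["force"],sn(s["ee_pos"]))
d=(-155-sn(s["ee_pos"])[0,0])*A+(0.0-sn(s["ee_pos"])[0,1])*N;print(d)
# arc: TCP rel fulcrum rod; contact tip on pad top. tip 19 ahead of TCP.
a=np.linspace(0,.5,21)
x=-155*np.cos(a)-(10+19)*np.sin(a); z=100-155*np.sin(a)+(29)*np.cos(a)
dx,dz=np.diff(x),np.diff(z)
print(np.round(np.c_[a[1:],dx*A[0],dx*A[1],dz],2).tolist())
print("rot axis per .025:",(-.025*N))
```

```text
[456.18824361 267.33699618 161.92078333] [ 1.79903391e+02  6.93435681e-02 -1.89594029e+01] [-0.24751524  0.03792386 -0.16208999] [[-197.44095514   -1.11429595]]
[ 40.52476757 -12.65778582]
[[0.02, -0.64, 0.22, -3.88], [0.05, -0.55, 0.19, -3.9], [0.08, -0.46, 0.16, -3.91], [0.1, -0.36, 0.12, -3.92], [0.12, -0.27, 0.09, -3.93], [0.15, -0.18, 0.06, -3.94], [0.18, -0.08, 0.03, -3.94], [0.2, 0.01, -0.0, -3.94], [0.22, 0.1, -0.04, -3.94], [0.25, 0.2, -0.07, -3.94], [0.28, 0.29, -0.1, -3.93], [0.3, 0.38, -0.13, -3.92], [0.32, 0.47, -0.16, -3.91], [0.35, 0.57, -0.19, -3.9], [0.38, 0.66, -0.22, -3.88], [0.4, 0.75, -0.26, -3.86], [0.43, 0.84, -0.29, -3.84], [0.45, 0.93, -0.32, -3.82], [0.48, 1.02, -0.35, -3.79], [0.5, 1.11, -0.38, -3.76]]
rot axis per .025: [-0.00807729 -0.02365919]
```

servo_tool(motion=[20,-6.4,0,0,0,0,0,20.5,-6.3,0,0,0,0,0,0,0,-15,0,0,0,0,0,0,-12,0,0,0,0,0,0,-2,0,0,0,0,0,0,0,0,0,0,0,0,0,0,0,0,0,0])

```text
time_s: 8.8
ee_pos: [497.3, 255.0, 133.7]
ee_rot: [180.0, 0.0, -19.0]
force: [0.2, 0.3, 1.0]
gripper_width: 0.6
```

servo_tool(motion=[0,0,-1,0,0,0,0,0,0,-1,0,0,0,0])

```text
time_s: 8.97
ee_pos: [497.7, 255.3, 132.6]
ee_rot: [-179.9, -0.1, -19.0]
force: [0.1, -0.3, 0.9]
gripper_width: 0.5
```

servo_tool(motion=[0,0,-1,0,0,0,0])

```text
time_s: 9.05
ee_pos: [497.6, 255.2, 131.5]
ee_rot: [-180.0, -0.1, -19.0]
force: [0.0, 0.5, -0.2]
gripper_width: 0.9
```

servo_tool(motion=[0,0,-1,0,0,0,0])

```text
time_s: 9.13
ee_pos: [497.5, 255.1, 130.3]
ee_rot: [-180.0, -0.0, -19.0]
force: [-0.2, -0.2, -0.3]
gripper_width: 0.3
```

servo_tool(motion=[0,0,-1,0,0,0,0,0,0,0,0,0,0,0])

```text
time_s: 9.3
ee_pos: [497.4, 255.1, 129.1]
ee_rot: [-180.0, -0.0, -19.0]
force: [-0.3, 0.0, 1.0]
gripper_width: 0.5
```

servo_tool(motion=[0,0,-1,0,0,0,0,0,0,0,0,0,0,0])

```text
time_s: 9.47
ee_pos: [497.4, 255.1, 128.2]
ee_rot: [-180.0, -0.0, -19.0]
force: [-0.5, 0.5, 1.6]
gripper_width: 0.1
```

servo_tool(motion=[0,0,-1,0,0,0,0,0,0,0,0,0,0,0])

```text
time_s: 9.63
ee_pos: [497.4, 255.1, 127.1]
ee_rot: [-180.0, -0.0, -19.0]
force: [-1.4, 0.5, 3.8]
gripper_width: 0.2
```

servo_tool(motion=[-0.6,0.2,-3.9,-0.008,-0.0237,0,0,-0.5,0.2,-3.9,-0.008,-0.0237,0,0])

```text
time_s: 9.8
ee_pos: [497.2, 255.4, 119.5]
ee_rot: [-179.9, -3.0, -19.0]
force: [0.1, -0.6, 2.9]
gripper_width: 0.7
```

servo_tool(motion=[-0.4,0.15,-3.9,-0.008,-0.0237,0,0,-0.3,0.1,-3.9,-0.008,-0.0237,0,0])

```text
time_s: 9.97
ee_pos: [496.6, 255.9, 112.3]
ee_rot: [-179.9, -5.9, -19.0]
force: [-1.9, -0.5, 9.8]
gripper_width: 0.6
```

Run:
```python
from h import *
s=sensors.state();print(s["ee_pos"],s["ee_rot"],s["force"],sn(s["ee_pos"]),s["force"][:2]@A)
for n in("side","scene"):
    f=grab_frame(n);save(f,n+"5")
im=cv2.imread("pics/side5.png")[180:320,200:420];cv2.imwrite("pics/side5z.png",cv2.resize(im,None,fx=3.6,fy=3.6,interpolation=2))
```

```text
[496.56133991 255.91693631 112.32504132] [-179.87887879   -5.92153119  -18.96699591] [-1.89340933 -0.51607132  9.81074492] [[-155.54343574    1.1223401 ]] -1.625123026612949
```

View pics/side5z.png

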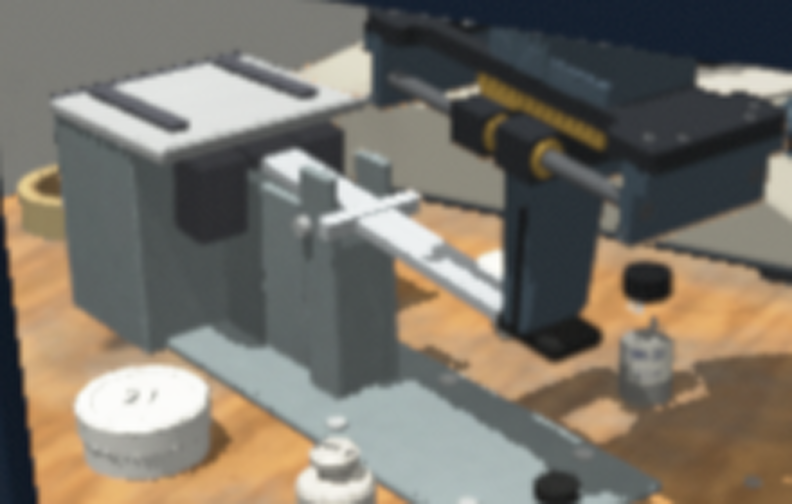

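Run:
```python
from h import *
im=cv2.imread("pics/scene5.png")[160:310,220:390];cv2.imwrite("pics/scene5z.png",cv2.resize(im,None,fx=4.5,fy=3.9,interpolation=2))
s=sensors.state();f=grab_frame("wrist");save(f,"w5");T=Tw(s,f)
```

```text
(no output)
```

View pics/scene5z.png

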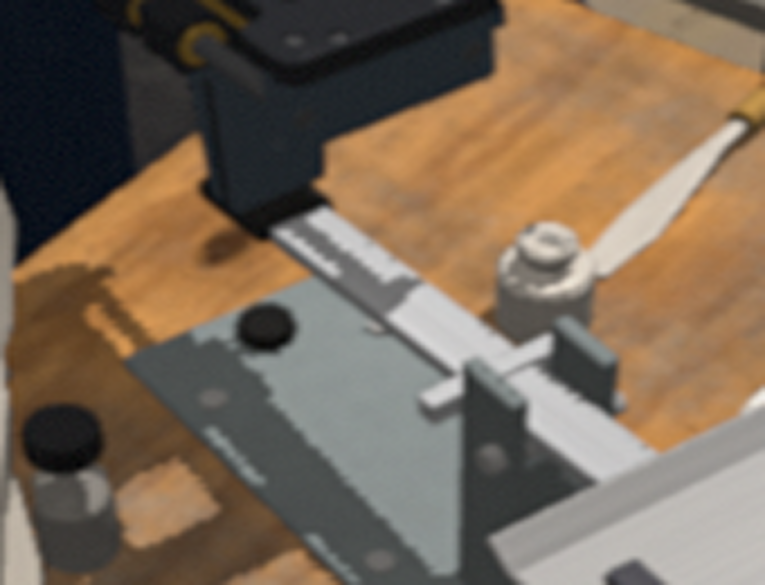

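View pics/w5.png

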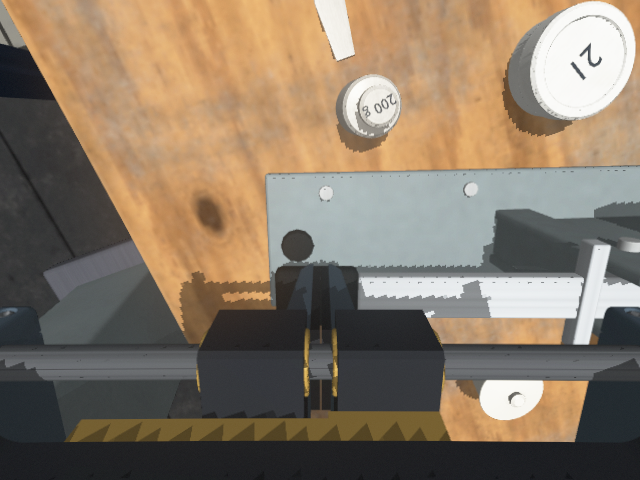

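servo_tool(motion=[-0.27,0.1,-3.9,-0.008,-0.0237,0,0,-0.18,0.06,-3.9,-0.008,-0.0237,0,0])

```text
time_s: 10.28
ee_pos: [496.2, 256.3, 105.2]
ee_rot: [-179.8, -8.8, -19.0]
force: [-1.8, -1.1, 11.2]
gripper_width: 0.3
```

servo_tool(motion=[-0.1,0,-3.9,-0.008,-0.0237,0,0,0,0,-3.9,-0.008,-0.0237,0,0])

```text
time_s: 10.45
ee_pos: [496.2, 256.5, 97.4]
ee_rot: [-179.8, -11.7, -19.0]
force: [-1.8, -0.1, 10.8]
gripper_width: 0.2
```

servo_tool(motion=[0.1,0,-3.9,-0.008,-0.0237,0,0,0.2,-0.1,-3.9,-0.008,-0.0237,0,0])

```text
time_s: 10.62
ee_pos: [496.4, 256.4, 89.7]
ee_rot: [-179.7, -14.6, -19.0]
force: [-2.9, -1.4, 11.2]
gripper_width: 0.4
```

servo_tool(motion=[0.3,-0.1,-3.9,-0.008,-0.0237,0,0,0.4,-0.1,-3.9,-0.008,-0.0237,0,0])

```text
time_s: 10.78
ee_pos: [496.9, 256.3, 81.7]
ee_rot: [-179.7, -17.4, -19.0]
force: [-4.0, 0.1, 11.5]
gripper_width: 0.3
```

servo_tool(motion=[0.5,-0.2,-3.9,-0.008,-0.0237,0,0])

```text
time_s: 10.87
ee_pos: [497.3, 256.1, 77.7]
ee_rot: [-179.7, -18.8, -19.0]
force: [-4.1, 0.9, 10.0]
gripper_width: 0.4
```

Run:
```python
from h import *
s=sensors.state();print(s["ee_pos"],s["ee_rot"],s["force"],sn(s["ee_pos"]),s["force"][:2]@A)
a=.325+.0105
print("ideal",-155*np.cos(a)-29*np.sin(a),100-155*np.sin(a)+29*np.cos(a))
f=grab_frame("side");save(f,"side6")
im=cv2.imread("pics/side6.png")[180:320,200:420];cv2.imwrite("pics/side6z.png",cv2.resize(im,None,fx=3.6,fy=3.6,interpolation=2))
f=grab_frame("scene");save(f,"scene6")
im=cv2.imread("pics/scene6.png")[160:310,220:390];cv2.imwrite("pics/scene6z.png",cv2.resize(im,None,fx=4.5,fy=3.9,interpolation=2))
```

```text
[497.2890918  256.130598    77.72293853] [-179.72061715  -18.81426525  -19.02441145] [-4.14456698  0.94655536  9.9885054 ] [[-154.92374719    1.55967319]] -4.228108355604372
ideal -155.9060987689808 76.35072164659549
```

View pics/side6z.png

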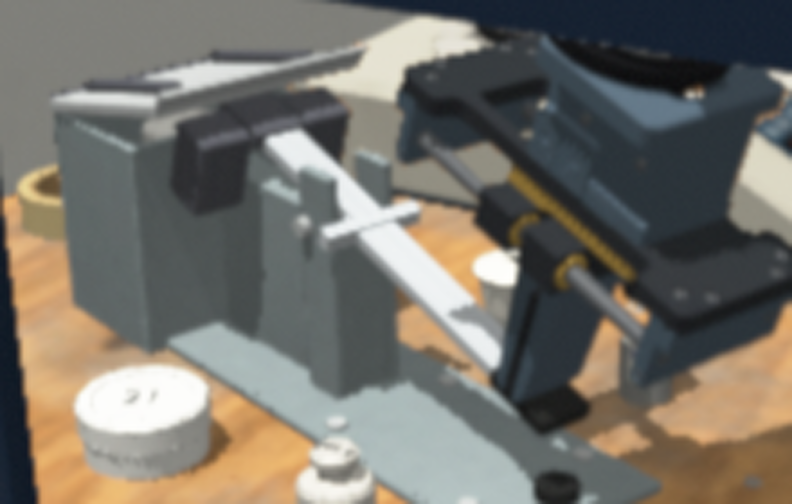

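View pics/scene6z.png

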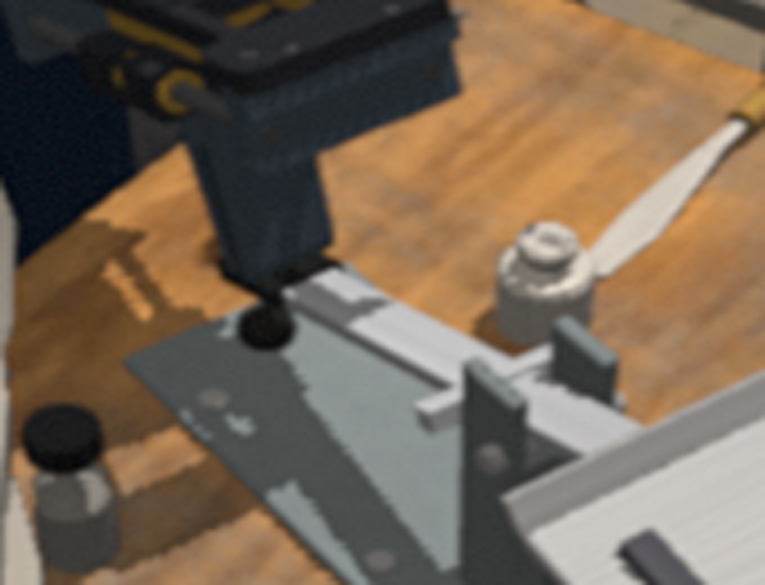

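servo_tool(motion=[0.57,-0.2,-3.9,-0.008,-0.0237,0,0,0.66,-0.22,-3.9,-0.008,-0.0237,0,0])

```text
time_s: 11.13
ee_pos: [498.4, 255.8, 69.8]
ee_rot: [-179.7, -21.7, -19.1]
force: [-4.3, 0.8, 9.7]
gripper_width: 0.5
```

servo_tool(motion=[0.75,-0.26,-3.9,-0.008,-0.0237,0,0,0.84,-0.3,-3.8,-0.008,-0.0237,0,0])

```text
time_s: 11.3
ee_pos: [499.7, 255.3, 61.8]
ee_rot: [-179.7, -24.5, -19.0]
force: [-5.3, 1.8, 8.5]
gripper_width: 0.3
```

servo_tool(motion=[0.93,-0.32,-3.8,-0.008,-0.0237,0,0])

```text
time_s: 11.38
ee_pos: [500.5, 255.0, 57.8]
ee_rot: [-179.7, -25.9, -19.0]
force: [-5.6, 1.8, 8.7]
gripper_width: 0.5
```

servo_tool(motion=[0.5,-0.17,-1.9,-0.004,-0.0118,0,0])

```text
time_s: 11.47
ee_pos: [500.8, 254.8, 55.6]
ee_rot: [-179.7, -26.6, -18.9]
force: [-4.0, 1.9, 8.1]
gripper_width: -0.1
```

servo_tool(motion=[0.5,-0.17,-1.9,-0.004,-0.0118,0,0])

```text
time_s: 11.55
ee_pos: [501.4, 254.6, 53.8]
ee_rot: [-179.7, -27.3, -19.0]
force: [-5.3, 2.7, 8.4]
gripper_width: 0.2
```

servo_tool(motion=[0.3,-0.1,-1,-0.002,-0.006,0,0])

```text
time_s: 11.63
ee_pos: [501.6, 254.5, 52.7]
ee_rot: [-179.7, -27.6, -19.0]
force: [-5.5, 1.4, 7.3]
gripper_width: 0.1
```

servo_tool(motion=[0.2,-0.1,-1,0,0,0,0])

```text
time_s: 11.72
ee_pos: [501.8, 254.5, 52.1]
ee_rot: [-179.7, -27.7, -19.0]
force: [-12.6, 3.4, 19.1]
gripper_width: 0.5
```

servo_tool(motion=[0.2,-0.1,-1,0,0,0,0])

```text
time_s: 11.8
ee_pos: [501.9, 254.5, 51.9]
ee_rot: [-179.7, -27.7, -19.0]
force: [-18.7, 2.8, 28.0]
gripper_width: 0.5
```

servo_tool(motion=[0,0,0.8,0,0,0,0,0,0,0,0,0,0,0,0,0,0,0,0,0,0])

```text
time_s: 12.05
ee_pos: [501.7, 254.4, 52.2]
ee_rot: [-179.7, -27.6, -19.0]
force: [-10.5, 2.6, 13.4]
gripper_width: 0.2
```

Run:
```python
from h import *
s=sensors.state();print(s["ee_pos"],s["force"],sn(s["ee_pos"]),np.linalg.norm(s["force"]))
f=grab_frame("side");save(f,"side7")
im=cv2.imread("pics/side7.png")[180:340,200:420];cv2.imwrite("pics/side7z.png",cv2.resize(im,None,fx=3.6,fy=3.6,interpolation=2))
P,C=cloud(f,f["extrinsics"],(200,170,240,190))
g=grab_frame("scene");save(g,"scene7")
im=cv2.imread("pics/scene7.png")[160:310,220:390];cv2.imwrite("pics/scene7z.png",cv2.resize(im,None,fx=4.5,fy=3.9,interpolation=2))
P,C=cloud(g,g["extrinsics"],(300,200,200,200));q=sn(P)
k=(q[:,0]>75)&(q[:,0]<165)&(abs(q[:,1])<55)&(P[:,2]>120);
M=np.c_[q[k,0],np.ones(k.sum())];print("flap slope",np.polyfit(q[k,0],P[k,2],1),k.sum())
print(sensors.state()["force"])
S0=np.load("scene0.npy",allow_pickle=True).item()
d=cv2.absdiff(S0["image"],g["image"]).max(2)
for n,(u,v) in dict(weight=(341,228),vial=(233,280),cruc=(272,335)).items(): print(n,dep(S0,[(u,v)],S0["extrinsics"])[0].round(1),dep(g,[(u,v)],g["extrinsics"])[0].round(1))
```

```text
[501.74189932 254.44998566  52.1828933 ] [-10.45384112   2.60976389  13.37100636] [[-150.16676225    1.40786107]] 17.171996758611836
flap slope [ -0.31649386 184.24873571] 6639
[-10.34693498   2.00707073  13.0196896 ]
weight [566.6 316.3  39.8] [565.8 317.6  38.3]
vial [513.2 126.4  59.5] [511.9 127.6  57.5]
cruc [604.5  96.8  37.7] [605.9  95.4  40.5]
```

View pics/side7z.png

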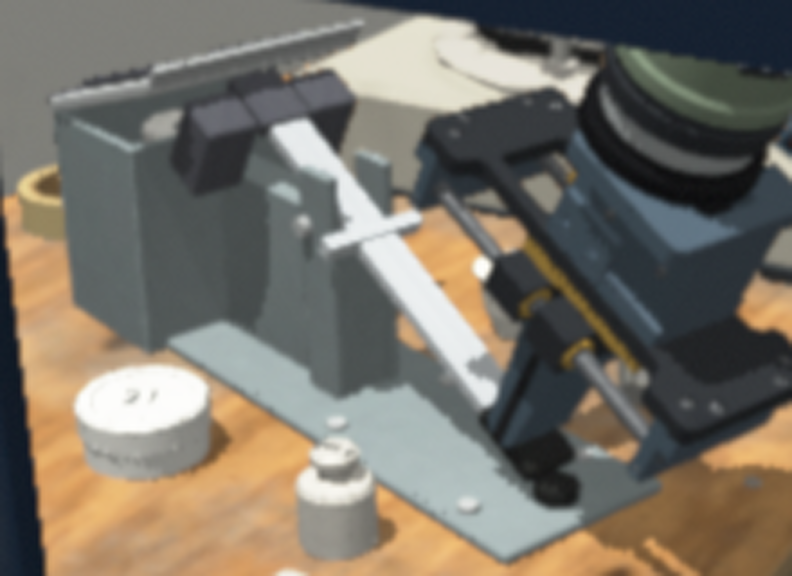

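View pics/scene7z.png

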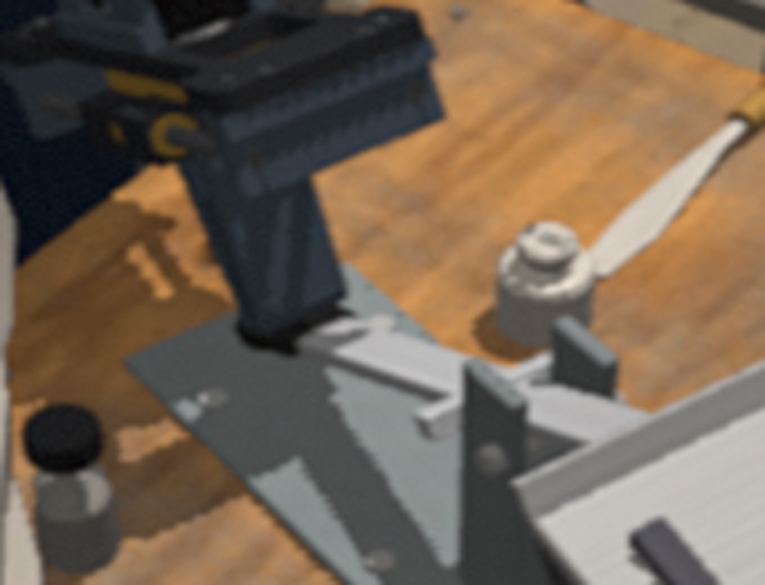

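```bash
python3 -c "
from h import *
print(env.job_done());print(sensors.state()['force'])"
```

```text
the job is handed in; nothing more can be done
None
the job is handed in; nothing more can be done
```

The lever is home and pressed fully down, the flap is raised, and the arm is still holding it. I handed the job in at about 12 s.

- **Push:** with the closed fingers on the pad's end face, the lever slid home at about 6 N. I stopped when the shoulder met the yoke, at about 12 N. A wrist-camera check then put the pad centre at -155.5 mm from the fulcrum, against -155 mm when home.
- **Press:** I pressed the middle of the pad down along its arc at about 8 to 12 N until it met the stop. Contact force briefly reached about 34 N there, so I eased off to a steady hold of about 17 N.
- **Flap:** from the depth image it tilts about 0.31 rad, as expected for fully pressed. I tilted the tool with the pad, to 0.48 rad, the lever's expected tip angle. I did not touch the flap.
- **Bystanders:** the weight, vial and crucible measured within about 3 mm of their first positions, which is the noise of the depth reading. The tin I checked only by eye, and it looks unmoved.
- **Disagreements:** the cameras differed by up to about 6 mm sideways on the pad, so I averaged them. The finger ended about 1.4 mm off the lever's centre line, with no visible effect. After handing in I got no further force reading.

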